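# Fit the three-hole carrier plate on the bench rotator

### The arm

A 6-joint arm with a two-finger parallel gripper is mounted at the origin on the work surface. World frame = base frame: x ahead of the robot, y to its left, z up, the work surface at z = 0. Lengths are in mm, angles in rad, forces in N, time in s.
With the tool pointing down it reaches from about 225 to 725 mm from the base axis. Payload 3.1 kg.
Tool frame: the origin (TCP) lies between the finger pads; the fingertips stand 14 mm ahead of it and the grasp point (between the pads) lies 5 mm behind it; z points along the fingers, y is the line along which they close (so a half turn about z gives the same grasp; the last joint's range is limited). The gripper opens to 85 mm and grips with 20 to 120 N. Pads are 22 mm wide; open, the fingers measure 114 mm over their backs; the gripper's body (76 mm by 85 mm) begins 54 mm behind the grasp point. The pads swing forward as they close: fully open they stand 13 mm farther back than shut.
Start: joints at [-0.128, 0.048, 0.099, 1.622, 0, 1.443], TCP at [524.993, -0.012, 245.312] pointing down, gripper open.
Joint ranges: [-2.91, 2.91], [-0.99, 1.94], [-1.21, 1.42], [-2.12, 2.29], [-1.49, 1.47], [-3.14, 3.14]. Speed limits (rad/s): [2.79, 2.79, 3.14, 3.14, 3.14, 3.14].

### API

Orientations are given as a 3x3 rotation matrix whose columns are the frame's x, y, z axes.
In Python, from cell import bot gives the robot as it stands. Calls block until the motion is done:
- bot.reach(position, orientation): joint-space move of the TCP to a pose.
- bot.line_to(position, attitude=None, v=150): straight line of the TCP; attitude=None keeps the orientation; v is the mean speed in mm/s.
- bot.move_j(angles): joint-space move.
- bot.open() and bot.grasp(force=None): open the fingers fully, or close them until they stop; force is the grip in N (None keeps the last).
- bot.hold(seconds).
- bot.solve_ik(position, orientation): joint angles nearest the present ones, or None.
- bot.observe(): the state.
- bot.get_image(name): name is "scene" or "side" or "wrist"; returns the picture (400x640x3 uint8, red, green, blue); there is no depth.
- bot.camera_model(name): a dict with "camera_matrix" (3x3 intrinsics, pixels), "xyz" and "rotation" of the camera in the world. Camera axes: x right, y down, z forward; pixel columns grow to the right and rows downward; lengths in mm; the calibration is good to about 2 mm. A picture is of the moment at which its call begins: read the wrist's pose just before it. camera_model takes no time and is no camera call; for the wrist camera it gives the pose at the moment of the call.
A pose or a line that the arm cannot do raises bot.Unreachable and nothing moves.
- bot.hand_in(): hands the job in; it is judged then, once.
The state is a dict: "time": time; "joints": joint angles; "qvel": joint speeds; "joint_torque": joint torques, N m; "eef_pos": TCP position; "orientation": TCP orientation; "ft_force": force on the tool from outside, world axes, zero at the start; "moment": the same for the moment, N m; "width": finger opening in mm; "grasp_force": force on a finger pad.
Only numpy, scipy, OpenCV 4.12 (cv2) and the standard library are available. Lean on these libraries where they do the work, as an engineer would, in place of code of your own. Each camera call takes 0.05 s, during which the arm holds its last target. There are 200 camera calls.

### The job

Fit the rotator with the carrier plate that has three holes: pick it up by its handle, turn it until its holes line up with the rotator's three studs, and lower it over them until it rests flat on the deck. Keep hold of it until it is down, then let go. Leave the four-hole plate where it lies.

Things in the scene. Friction and masses are not known exactly. Their poses are not given: they have to be found in the camera images.
- plate_three: Loose round grey plate, 164 mm across, 8 mm high with its feet, 0.3 kg, THREE 38 mm through holes, centres 52 mm from its middle. Black handle bar upright in the middle: 50 mm long (plate's x), 16 mm wide (y), top 84 mm above the underside; grip across the 16 mm, about 66 mm up, so the fingers clear the studs. Origin: centre of underside; z up; x points at a hole's centre; others 120 deg on.
- rotator: Fixed square blue housing, 190 mm; on it a round white deck 172 mm across, top 55 mm above the bench, which does not turn. Three upright dark studs on it, 18 mm thick, 35 mm tall, tips tapered to 8 mm, 52 mm from the middle, 120 deg apart. Origin: middle, at bench height; z up; x points at one stud. Plate fitted: its origin 55 mm above the rotator's, a hole over each stud.
- plate_four: The other loose plate, alike in size, colour and handle but with FOUR holes, 90 degrees apart, so it cannot go over three studs. Not wanted here. Origin: centre of the underside; z up; x along the handle bar, pointing at the centre of one hole.

How it is judged:
By the outcome, as a careful person would: the job done as asked, in the order asked, and still so for the second after the job is handed in, with the robot touching nothing.
It also fails if it takes over 45 s, if anything falls off the work surface, if the arm or the gripper's body presses on something with over 40 N, if the wrist force passes 120 N, or if a joint passes its speed limit or range.

## Working session

There is one attempt and no reset: what is moved stays moved. The work goes in short steps, each a Python script; the robot and the scene stay as the last script left them, time stands still between calls to the robot, and variables do not carry over. Pictures are saved under pics/ and viewed, at most 10 in all, crops included, and the job is handed in when it is done.

```bash
mkdir -p pics; python3 - <<'E'
from cell import bot
import cv2,numpy as np
for n in("scene","wrist"):
    m=bot.camera_model(n);im=bot.get_image(n)
    cv2.imwrite(f"pics/{n}0.png",im[:,:,::-1]);print(n,m)
E
```

```text
scene {'camera_matrix': array([[372.69327705,   0.        , 322.82391966],
       [  0.        , 372.69327705, 196.44518307],
       [  0.        ,   0.        ,   1.        ]]), 'xyz': array([ 999.98680916, -434.08871031,  675.61403816]), 'rotation': array([[ 0.66603108,  0.52180548, -0.53303062],
       [ 0.74571669, -0.48263336,  0.45931652],
       [-0.01758448, -0.7034089 , -0.71056787]])}
wrist {'camera_matrix': array([[340.42925309,   0.        , 318.4816865 ],
       [  0.        , 340.42925309, 206.9792491 ],
       [  0.        ,   0.        ,   1.        ]]), 'xyz': array([523.91686379,  70.24698635, 372.81336731]), 'rotation': array([[ 9.99998921e-01, -9.98504074e-04, -1.07780634e-03],
       [-1.25496163e-03, -9.61961382e-01, -2.73182585e-01],
       [-7.64034152e-04,  2.73183643e-01, -9.61961597e-01]])}
```

View pics/scene0.png

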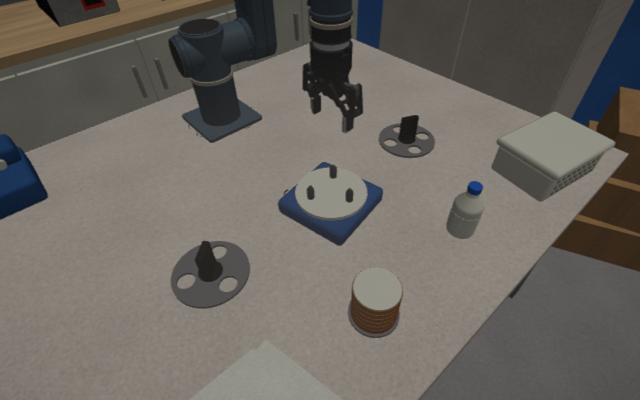

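View pics/wrist0.png

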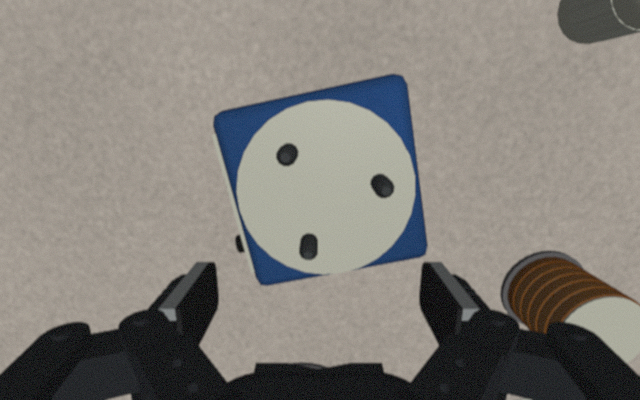

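The scene picture shows the three-hole plate at px (210,272), with holes at (218,252), (186,281) and (229,284). The four-hole plate is at (407,140). The wrist picture shows the deck centred near (326,187), with studs at (287,154), (382,186) and (309,246).

```bash
cat > h.py <<'E'
import cv2,numpy as np
from scipy.optimize import least_squares, minimize
def to_plane(m,px,z):
    px=np.atleast_2d(px).astype(float)
    d=np.c_[px,np.ones(len(px))]@np.linalg.inv(m["camera_matrix"]).T@np.array(m["rotation"]).T
    c=np.array(m["xyz"]); return (c+d*((z-c[2])/d[:,2])[:,None])[:,:2]
def proj(m,P):
    q=(np.atleast_2d(P)-m["xyz"])@np.array(m["rotation"])@m["camera_matrix"].T
    return q[:,:2]/q[:,2:]
A=np.linspace(0,2*np.pi,24,endpoint=False); U=np.c_[np.cos(A),np.sin(A)]
def circ(c,r,z): return np.c_[np.array(c)+r*U,np.full(24,z)]
def hull(m,P,shape=(400,640)):
    k=np.zeros(shape,np.uint8); cv2.fillConvexPoly(k,cv2.convexHull(np.round(proj(m,P)*16).astype(np.int32)),1,shift=4); return k
def at(c,yaw,k,n=3,r=52): a=yaw+k*2*np.pi/n; return np.array(c)+r*np.array([np.cos(a),np.sin(a)])
def best(mask,render,x0,steps):
    def f(x):
        k=render(x); return -(k&mask).sum()/max(1,(k|mask).sum())
    r=minimize(f,x0,method="Nelder-Mead",options=dict(initial_simplex=np.vstack([x0]+[np.array(x0)+np.eye(len(x0))[i]*steps[i] for i in range(len(x0))]),xatol=.01,fatol=1e-5))
    return r.x,-r.fun
def rotator(m,im):
    # pose from deck and studs; x,y,yaw
    i=im.astype(int); white=((i.min(2)>130)&(i[:,:,0]-i[:,:,2]>5)).astype(np.uint8)
    return white
def down(yaw): # tool down, tool y at angle yaw
    y=np.array([np.cos(yaw),np.sin(yaw),0]); z=np.array([0,0,-1.]); return np.c_[np.cross(y,z),y,z]
E
python3 - <<'E'
from h import *
from cell import bot
print(np.round(bot.observe()["orientation"],3))
m=bot.camera_model("wrist");im=cv2.imread("pics/wrist0.png").astype(int)
for p in[(325,120),(326,187),(250,230),(340,50)]:print(im[p[1],p[0]])
print(to_plane(m,(326,187),55))
for t in[(287,154),(382,186),(309,246)]:print(to_plane(m,t,75))
s=bot.camera_model("scene")
h=to_plane(s,[(218,252),(186,281),(229,284)],8);c=h.mean(0);print(h,c,np.degrees(np.arctan2(*(h-c).T[::-1])),np.hypot(*(h-c).T))
print("handle top",to_plane(s,[(203,241),(210,242)],84))
print("four",to_plane(s,(407,140),8))
for a in(0,.5,1,1.57):print(a,bot.solve_ik([c[0],c[1],300],down(a)))
E
```

```text
[[ 0.     1.    -0.002]
 [ 1.    -0.     0.   ]
 [ 0.    -0.002 -1.   ]]
[167 180 178]
[166 179 177]
[160 175 172]
[136 148 155]
[[ 5.30841968e+02 -2.19726324e-01]]
[[496.28982031  33.64927639]]
[[580.46315266   5.07107832]]
[[514.69365757 -52.49607777]]
[[ 470.67532621 -287.76664741]
 [ 490.47443847 -375.30423488]
 [ 557.06362813 -312.88152149]] [ 506.07113094 -325.31746793] [ 133.30783936 -107.32877952   13.70563746] [51.60355718 52.36347665 52.48702253]
handle top [[ 486.52037446 -312.71903171]
 [ 498.36003308 -303.55476941]]
four [[493.09972035 335.45871803]]
0 [-0.68274927  0.28027959  0.47108058  1.76159731  0.          0.88804706]
0.5 [-0.68274927  0.28027959  0.47108058  1.76159731  0.          0.38804706]
1 [-0.68274927  0.28027959  0.47108058  1.76159731  0.         -0.11195294]
1.57 [-0.68274927  0.28027959  0.47108058  1.76159731  0.         -0.68195294]
```

```bash
cat >> h.py <<'E'
def fit_rot(m,im,x0):
    g=im.astype(int).max(2); dm=hull(m,circ(x0[:2],84,55)); dark=((g<95)&(dm>0)).astype(np.uint8)
    def ren(x):
        k=np.zeros_like(dark)
        for j in range(3):
            c=at(x[:2],x[2],j); k|=hull(m,np.r_[circ(c,9,55),circ(c,9,80),circ(c,4,90)])
        return k
    return best(dark,ren,x0,[4,4,.1])
E
python3 - <<'E'
from h import *
from cell import bot
m=bot.camera_model("wrist");im=cv2.imread("pics/wrist0.png")
print(fit_rot(m,im,[531,-4,np.radians(8)]))
# deck edge check
i=im.astype(int);w=((i[:,:,0]-i[:,:,2]<10)&(i[:,:,2]<0)).astype(np.uint8)
bot.reach([506,-274,300],down(0))
bot.hold(.3)
m=bot.camera_model("wrist");im=bot.get_image("wrist");np.save("m1.npy",m,allow_pickle=True)
cv2.imwrite("pics/wrist1.png",im[:,:,::-1]);print(bot.observe()["time"])
print(proj(m,circ([506,-325],82,8))[[0,6,12,18]])
E
```

```text
(array([542.11111111,  17.33333333,  -0.81592922]), np.float64(-0.0))
1.5333
[[382.10398    209.11318398]
 [318.43358299 144.61462793]
 [254.65560558 209.09347898]
 [318.36694959 267.31508416]]h.py:17: RuntimeWarning: overflow encountered in scalar negative
  k=render(x); return -(k&mask).sum()/max(1,(k|mask).sum())
```

View pics/wrist1.png

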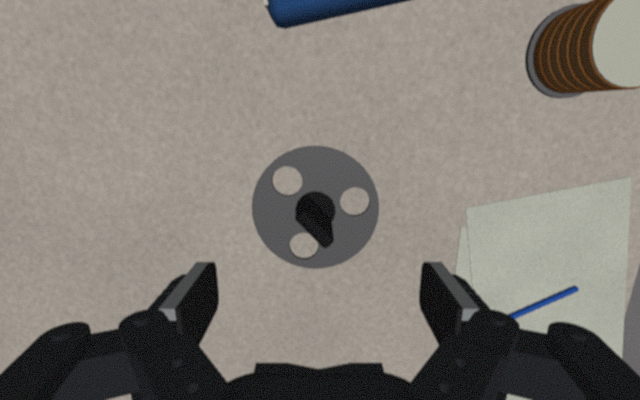

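The wrist view shows the plate centred at (315,207), with holes at (287,180), (354,201) and (303,245). The handle lies along the line through hole (287,180), so plate x is about 133°.

```bash
sed -i 's/return -(k&mask).sum()\/max(1,(k|mask).sum())/return -int((k\&mask).sum())\/max(1,int((k|mask).sum()))/' h.py
cat >> h.py <<'E'
def fit_plate(m,im,x0,z=0.,thr=115):
    g=im.astype(int).max(2); dark=((g<thr)&(hull(m,circ(x0[:2],100,8+z))>0)).astype(np.uint8)
    def ren(x):
        k=hull(m,circ(x[:2],82,8+z))
        for j in range(3):
            c=at(x[:2],x[2],j); k&=1-(hull(m,circ(c,19,8+z))&hull(m,circ(c,19,2+z)))
        u=np.array([np.cos(x[2]),np.sin(x[2])]);v=np.array([-u[1],u[0]])
        b=[np.r_[np.array(x[:2])+a*25*u+s*8*v,h+z] for a in(-1,1) for s in(-1,1) for h in(8+20,84)]
        return k|hull(m,np.array(b))
    return best(dark,ren,x0,[4,4,.1])+(dark,ren)
E
python3 - <<'E'
from h import *
from cell import bot
m1=np.load("m1.npy",allow_pickle=True).item();i1=cv2.imread("pics/wrist1.png")
x,s,d,ren=fit_plate(m1,i1,[506,-325,np.radians(133)]);print(x,np.degrees(x[2]),s)
for t in(250,13):
    r=fit_plate(m1,i1,[506,-325,np.radians(t)]);print(t,r[0],r[1])
o=i1.copy();o[...,2]=np.where(d>0,255,o[...,2]);o[...,1]=np.where(ren(x)>0,255,o[...,1])
i0=cv2.imread("pics/wrist0.png")
m0=dict(camera_matrix=m1["camera_matrix"],xyz=np.array([523.91686379,70.24698635,372.81336731]),rotation=np.array([[9.99998921e-01,-9.98504074e-04,-1.07780634e-03],[-1.25496163e-03,-9.61961382e-01,-2.73182585e-01],[-7.64034152e-04,2.73183643e-01,-9.61961597e-01]]))
r=fit_rot(m0,i0,[531,-4,np.radians(8)]);print(r,np.degrees(r[0][2]))
# overlay
for j in range(3):
    c=at(r[0][:2],r[0][2],j)
    for R,z in((9,55),(4,90)):cv2.polylines(i0,[np.round(proj(m0,circ(c,R,z))).astype(np.int32)],True,(0,0,255))
cv2.polylines(i0,[np.round(proj(m0,circ(r[0][:2],86,55))).astype(np.int32)],True,(0,0,255))
cv2.imwrite("pics/ov.png",np.hstack([cv2.resize(o[120:300,220:420],(400,360)),cv2.resize(i0[90:290,210:432],(400,360))]))
E
```

```text
[ 501.70921564 -325.74700783    2.31699863] 132.754242649886 0.9743393335886633
250 [ 501.68937336 -325.73723114    4.41222441] 0.9528222409435552
13 [ 5.01550567e+02 -3.26018068e+02  2.19613621e-01] 0.9616329616329616
(array([ 5.30298264e+02, -5.84329253e+00,  1.92522476e-01]), np.float64(0.8083875632682574)) 11.03072536278911
```

View pics/ov.png

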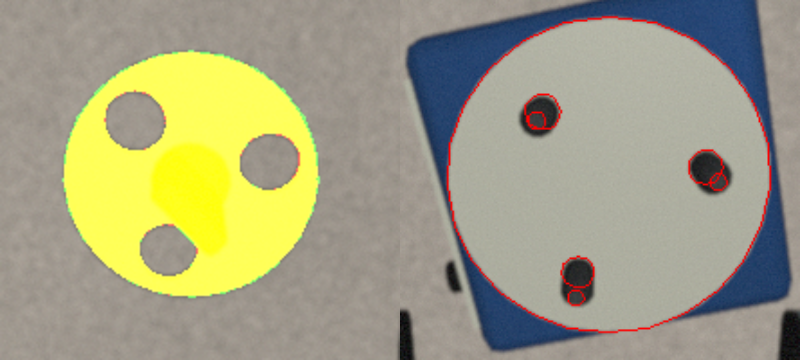

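The outlines match well: the plate is at (501.7,-325.7) with yaw 132.75°, and the rotator is at about (530.3,-5.8) with studs at 11° + k·120°. The holes have 10 mm of clearance around the studs, so this is accurate enough to grasp and check.

```bash
python3 - <<'E'
from h import *
from cell import bot
R=down(np.radians(42.75)); p=[501.7,-325.7]
bot.reach(p+[170],R); bot.line_to(p+[61],v=120)
o=bot.observe();print(o["eef_pos"],o["ft_force"])
bot.grasp(70);bot.hold(.2)
o=bot.observe();print(o["width"],o["grasp_force"],o["eef_pos"])
bot.line_to(p+[200],v=120)
bot.line_to([530.3,-5.8,200],down(np.radians(41.03)),v=180);bot.hold(.3)
o=bot.observe();print(o["time"],o["width"],o["ft_force"],o["eef_pos"])
a=bot.get_image("scene");b=bot.get_image("wrist");np.save("m2.npy",bot.camera_model("wrist"),allow_pickle=True)
cv2.imwrite("pics/s2.png",a[:,:,::-1]);cv2.imwrite("pics/w2.png",b[:,:,::-1])
s=bot.camera_model("scene")
for z in (138,139+0):print(proj(s,[[530.3,-5.8,z+9]]))
cv2.imwrite("pics/c2.png",np.hstack([cv2.resize(a[60:260,230:430,::-1],(400,400)),cv2.resize(b[:,:,::-1],(400,250)) if 0 else cv2.resize(b[100:400,170:470,::-1],(400,400))]))
E
```

```text
[ 502.4132084  -326.23923994   62.21159631] [-0.06176665 -0.23006676  0.23913189]
15.069540771252505 68.13556551933289 [ 501.62282355 -325.97998218   61.23922936]
7.775 15.46329573087892 [-0.17181044 -0.2276542  -2.38860344] [530.31626791  -6.18892965 199.97981384]
[[330.00486791 160.22214972]]
[[330.00310258 159.87190567]]
```

View pics/c2.png

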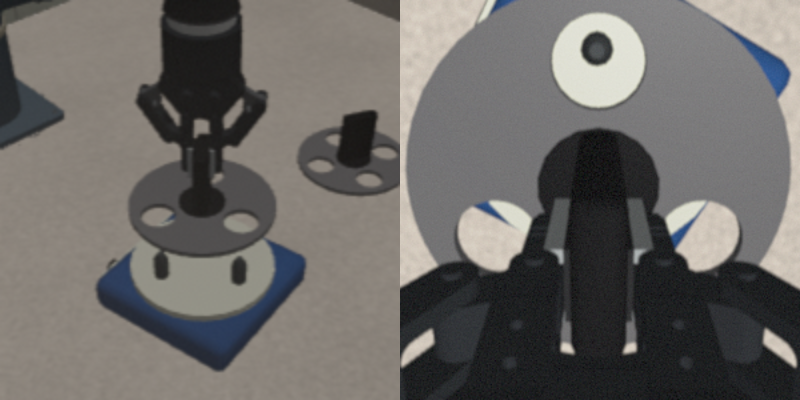

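The plate hangs level above the rotator. The wrist view shows a stud through the upper hole: hole centre near (318,145), stud tip at (318,136) full-frame. I'll check that numerically, then lower to just above contact and step down while watching the force.

```bash
python3 - <<'E'
from h import *
from cell import bot
m=np.load("m2.npy",allow_pickle=True).item()
h=to_plane(m,(318.5,145),147)[0];t=to_plane(m,(318.5,136),90)[0];print("hole",h,"stud",t,"plan",at([530.3,-5.8],np.radians(131.03),0))
if np.hypot(*(h-t))>6: raise SystemExit("misaligned")
bot.line_to([530.3,-5.8,154],v=100)
for z in (145,135,127,121,118.5,117.2,116.2,115.2,114.2):
    bot.line_to([530.3,-5.8,z],v=50);bot.hold(.1);o=bot.observe()
    print(z,np.round(o["eef_pos"],1),np.round(o["ft_force"],1),np.round(o["moment"],2))
    if o["ft_force"][2]>2 or np.hypot(*o["ft_force"][:2])>6:break
print(o["time"])
a=bot.get_image("scene");b=bot.get_image("side")
cv2.imwrite("pics/c3.png",np.hstack([cv2.resize(a[60:260,230:430,::-1],(360,360)),cv2.resize(b[:,:,::-1],(440,275))[:, :] if 0 else cv2.copyMakeBorder(cv2.resize(b[:,:,::-1],(440,275)),0,85,0,0,0)]))
E
```

```text
hole [495.78889787  33.84204424] stud [495.54346493  34.29901948] plan [496.16438659  33.42703018]
145 [530.4  -5.8 145.2] [ 0.7  1.2 -2.3] [-0.04 -0.01  0.03]
135 [530.2  -5.8 134.8] [ 0.4  0.6 -1.2] [ 0.   -0.01 -0.02]
127 [530.2  -5.8 126.9] [ 0.6  0.5 -2.2] [-0.01 -0.    0.01]
121 [530.2  -5.8 120.9] [ 0.3 -0.1 -2. ] [ 0.   -0.01  0.  ]
118.5 [530.3  -5.8 118.5] [-0.6 -0.7 -2.2] [0.06 0.03 0.02]
117.2 [530.3  -5.8 117.2] [-0.6 -0.5 -2.1] [ 0.05 -0.03  0.04]
116.2 [530.4  -5.8 116.3] [ 0.2 -0.3 -0.7] [-0.06 -0.11  0.01]
115.2 [530.4  -5.8 116.2] [-2.5  0.4  4.9] [ 0.05  0.57 -0.05]
11.5417
```

View pics/c3.png

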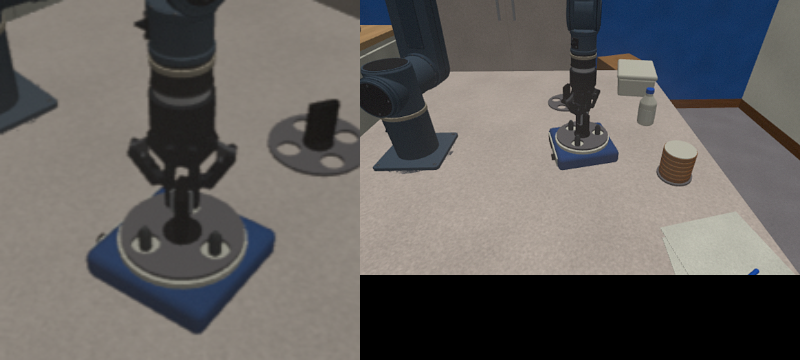

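The plate is down on the deck with the studs centred in its holes, and contact came at the expected height. I'll release it, retreat and check.

```bash
python3 - <<'E'
from h import *
from cell import bot
bot.line_to([530.3,-5.8,116.0],v=50)
bot.open();bot.hold(.2)
bot.line_to([530.3,-5.8,270],v=120);bot.hold(.3)
o=bot.observe();print(o["time"],o["ft_force"],o["width"])
a=bot.get_image("scene");b=bot.get_image("wrist");m=bot.camera_model("wrist")
x,s,*_=fit_plate(m,b,[530.3,-5.8,np.radians(131)],55.,125);print(x,np.degrees(x[2]),s)
cv2.imwrite("pics/c4.png",np.hstack([cv2.resize(a[60:260,230:430,::-1],(400,400)),cv2.resize(b[100:400,170:470,::-1],(400,400))]))
E
```

```text
14.5083 [ 0.14805528 -0.15773012  1.09601145] 85.65132454786921
[531.58474807  -6.33971764   2.28379315] 130.85170881028472 0.752045645539387
```

View pics/c4.png

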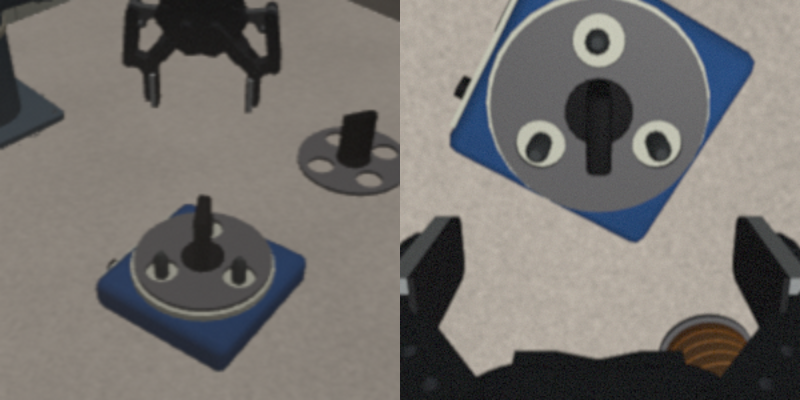

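The plate lies flat and concentric on the deck, with one stud in each hole. The four-hole plate is untouched and the gripper is clear.

```bash
python3 -c "
from cell import bot
print(bot.hand_in())"
```

```text
the job is handed in; nothing more can be done
None
```

The three-hole plate is on the rotator, flat on the deck with a stud through each hole and released; the four-hole plate was left where it lay, and I handed the job in at about 14.5 s.

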